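Tug-test the dowels in a chair rail

ROBOT

A 6-joint arm with a two-finger parallel gripper is mounted at the origin on a cart in front of the work surface, level with it; the furniture and walls round the work are solid. World frame = base frame: x ahead of the robot, y to its left, z up, the work surface at z = 0. Lengths are in mm, angles in rad, forces in N, time in s.
With the tool pointing down it reaches from about 250 to 775 mm from the base axis. Payload 4 kg.
Tool frame: the origin (TCP) lies midway between the tips of the shut fingers; the grasp point (between the pads) lies 19 mm behind it; z points along the fingers, y is the line along which they close (so a half turn about z gives the same grasp; the last joint's range is limited). The gripper opens to 85 mm and grips with 20 to 120 N. Pads are 22 mm wide; open, the fingers measure 114 mm over their backs; the gripper's body (76 mm by 85 mm) begins 54 mm behind the grasp point. The pads swing forward as they close: fully open they stand 13 mm farther back than shut.
Start: joints at [1.164, 0.087, 1.371, -0, 1.684, -0.103], TCP at [164.54, 524.828, 231.341] pointing down, gripper open.
Joint ranges: [-3.1, 3.1], [-0.76, 2.03], [0.27, 2.55], [-1.08, 4.22], [0.17, 2.65], [-2.57, 2.57]. Speed limits (rad/s): [2.79, 2.79, 3.14, 3.14, 3.14, 3.14].

INTERFACE

Orientations are given as a rotation vector (axis times angle).
In Python, from cell import monitor, viewer, sign_off, finder gives the robot as it stands. The module is installed in compiled form; this text tells all that it offers.
- The arm moves only by the shell command python3 -m crank 'ROWS' [FORCE]. ROWS is JSON, a list of rows, each an object of numbers: "ax", "ay", "az": the turn, a rotation vector about the tool's x, y, z in rad; "tx", "ty", "tz": the shift along the tool's x, y, z in cm; "hand": the finger opening in cm, from 0 to 8.54. In form: [{"ax": .., "ay": .., "az": .., "tx": .., "ty": .., "tz": .., "hand": ..}, ...]. A call has 1 to 8 rows; each row is the pose to reach, as a shift and turn from the pose commanded when the call began, along the tool's axes at that moment; what a row does not reach only later rows make up. A row lasts 1/12 s, in which the tool goes at most 41.7 mm and 7.16 degrees, less where a joint would pass 70% of its speed; a pose out of reach is approached as far as the arm can. A call with a gripper value outside its range is refused whole. The fingers move at their own pace and stop on an object; FORCE is the grip in N (left out, the last holds). Time passes only in rows, so rows that repeat a pose let the fingers close. It gives the time, the measured TCP pose, the force, the opening and the grip force at its end, in the units of the state.
- monitor.get_obs(): the state, without advancing time (a new reading comes with each control period).
- viewer.capture(name): name is "side" or "top" or "wrist"; returns a dict with "img" (400x640x3 uint8, blue, green, red), "intrinsics" (3x3 intrinsics, pixels), "dist_coeffs" ([k1, k2, p1, p2, k3] as OpenCV has them; the pictures are not rectified), "R" (3x3) and "t" (3): a world point X has camera coordinates R X + t. Camera axes: x right, y down, z forward; pixel columns grow to the right and rows downward; lengths in mm; the calibration is good to about 2 mm. A picture is of the moment at which its call begins. There is no depth.
- sign_off(): hands the job in; it is judged then, once.
Trained networks look in the newest picture that a camera, given by its name, has taken for a name from the list of things; names that differ only in an ending like _2 or _b are one class to them, and where a whole thing is asked for, a point or a joint stands for the part that bears it (a point fixed in the world has none). Each returns a list of dicts, best first, with "p" (0 to 1); they miss things now and then, are a little off and sometimes report something else, mostly with a low value. They report only what shows in the picture. A call takes as long as a camera call.
- finder.silhouettes(target, camera): "pixels" (400x640 bool, what is visible of it) and "extent" ([centre column, centre row, width, height] in pixels, round what is visible of it).
The state is a dict: "t": time; "q": joint angles; "joint_velocities": joint speeds; "joint_torque": joint torques, N m; "tool_pos": TCP position; "tool_rot": TCP orientation; "wrist_force": force on the tool from outside, world axes, zero at the start; "wrist_torque": the same for the moment, N m; "width": opening from 0.0 (shut) to 1.0 (fully open); "grip_force": force on a finger pad.
Only numpy, scipy, OpenCV 4.12 (cv2) and the standard library are available. Lean on these libraries where they do the work, as an engineer would, in place of code of your own. Each camera call takes 0.05 s, during which the arm holds its last target. There are 200 camera calls.

TASK

Test the three dowels in the chair rail one after the other from left to right: tug each straight up with about 15 N and keep the pull on for a second (at least 12 N, and never more than 25 N, which would tear a sound sleeve), then let a dowel that holds back down to its home. One of them is slack and slides up freely: draw it right out of the rail and put it in the empty tin, and leave the tin upright and the two sound dowels fully home. Leave the other things on the bench where they are.

Things in the scene. Friction and masses are not known exactly. Their poses are not given: they have to be found in the camera images.
- rail: chair rail of brown wood, 50 x 220 x 40 mm (280 over its strapped tenon ends), fixed to the bench. Origin: centre of its underside on the bench; y along its length toward the left end, z up; yaw within 0.3 rad. On its centre line three upright holes 30 mm deep, at y = +75 (left), 0 and -75 mm (right), each with a flush black rubber sleeve and a dowel; top face at z = 40 mm.
- pin_a_top (a point): centre of the upper end of a dowel: plain pale wood, round, 12 mm across, 75 mm long, upright in a hole of the rail, lower 30 mm in the hole, 45 mm showing (top 85 mm over the bench). Two of the three are held by rubber sleeves: pulled upward they give like springs, one softer, one stiffer (3 to 12 mm at 15 N), and spring home when let down.
- pin_a_foot (a point): centre of the lower end of the same dowel. The three dowels look alike; any may stand in any hole. The slack one of the three comes out with hardly any pull.
- pin_b_top (a point): centre of the upper end of a dowel: plain pale wood, round, 12 mm across, 75 mm long, upright in a hole of the rail, lower 30 mm in the hole, 45 mm showing (top 85 mm over the bench). Two of the three are held by rubber sleeves: pulled upward they give like springs, one softer, one stiffer (3 to 12 mm at 15 N), and spring home when let down.
- pin_b_foot (a point): centre of the lower end of the same dowel. The three dowels look alike; any may stand in any hole. The slack one of the three comes out with hardly any pull.
- pin_c_top (a point): centre of the upper end of a dowel: plain pale wood, round, 12 mm across, 75 mm long, upright in a hole of the rail, lower 30 mm in the hole, 45 mm showing (top 85 mm over the bench). Two of the three are held by rubber sleeves: pulled upward they give like springs, one softer, one stiffer (3 to 12 mm at 15 N), and spring home when let down.
- pin_c_foot (a point): centre of the lower end of the same dowel. The three dowels look alike; any may stand in any hole. The slack one of the three comes out with hardly any pull.
- tin: empty open round steel tin, 80 mm across (84 at the rim), 50 mm high, wall 3 mm, floor 4 mm thick, loose, 0.4 kg, standing to the right of the rail. Origin at the centre of its underside, z up.
- mallet: bystander: wooden mallet, 216 mm long, lying near the right front corner; origin at the centre of its underside. Leave it alone.
- screw_box: bystander: small open cardboard box of screws, 64 x 66 x 33 mm; origin at the centre of its underside. Leave it alone.
- block_b: bystander: pine offcut 38 x 62 x 30 mm behind the rail; origin at the centre of its underside. Leave it alone.
- tape_roll: bystander: roll of tape lying flat, 105 mm across, 48 mm high, behind the rail; origin at the centre of its underside. Leave it alone.
- pencil: bystander: red pencil, 160 mm long, in front of the rail; origin at the centre of its underside. Leave it alone.
- turned_foot: bystander: dark turned wooden foot, 25 mm across, 38 mm high, standing beyond the tin; origin at the centre of its underside. Leave it alone.

How it is judged:
By the outcome, as a careful person would: the job done as asked, in the order asked, and still so for the second after the job is handed in, with the robot touching nothing.
It also fails if it takes over 72 s, if anything falls off the work surface, if the arm or the gripper's body presses on something with over 40 N, if the wrist force passes 120 N, or if a joint passes its speed limit or range.

## Working session

There is one attempt and no reset: what is moved stays moved. The work goes in short steps, Python scripts to look and compute and a shell command to move; the robot and the scene stay as the last step left them, time stands still between calls to the robot, and variables do not carry over. Pictures are saved under pics/ and viewed, at most 10 in all, crops included, and the job is handed in when it is done.

```bash
mkdir -p pics
cat > h.py <<'E'
import numpy as np, cv2, json
from cell import monitor, viewer, sign_off, finder
def cap(n,f=None):
    c=viewer.capture(n)
    if f: cv2.imwrite('pics/'+f,c['img'])
    return c
def A(c): return [np.array(c[k],float) for k in('intrinsics','dist_coeffs','R','t')]
def ray(c,uv):
    K,d,R,t=A(c)
    p=cv2.undistortPoints(np.array([[uv]],float),K,d)[0,0]
    v=R.T@np.array([p[0],p[1],1]); return -R.T@t, v/np.linalg.norm(v)
def onz(c,uv,z):
    o,v=ray(c,uv); return o+v*(z-o[2])/v[2]
def tri(rs):
    M=np.zeros((3,3));b=np.zeros(3)
    for o,v in rs:
        P=np.eye(3)-np.outer(v,v);M+=P;b+=P@o
    x=np.linalg.solve(M,b); return x,[np.linalg.norm((np.eye(3)-np.outer(v,v))@(x-o)) for o,v in rs]
def proj(c,X):
    K,d,R,t=A(c); return cv2.projectPoints(np.array(X,float).reshape(-1,1,3),cv2.Rodrigues(R)[0],t,K,d)[0][:,0]
E
python3 - <<'E'
from h import *
np.set_printoptions(precision=1,suppress=True)
o=monitor.get_obs(); print(o)
for n in('top','side'):
    c=cap(n,n+'0.png'); print(n,-A(c)[2].T@A(c)[3])
    for w in('rail','pin_a_top','pin_a_foot','pin_a','tin'):
        try:
            for f in finder.silhouettes(w,n)[:4]: print(w,round(f['p'],2),np.array(f['extent']),f['pixels'].sum())
        except Exception as e: print(w,e)
E
```

```text
{'t': 0.0, 'q': array([ 1.2,  0.1,  1.4, -0. ,  1.7, -0.1]), 'joint_velocities': array([ 0.,  0., -0.,  0.,  0.,  0.]), 'joint_torque': array([  0. , -35.2, -31.3,   0. ,   0. ,  -0. ]), 'tool_pos': array([164.3, 524.3, 230.1]), 'tool_rot': array([-0.5, -3.1,  0. ]), 'wrist_force': array([ 0.3, -0.3, -0. ]), 'wrist_torque': array([-0.,  0.,  0.]), 'grip_force': 0.0, 'width': 1.0010656171928909}
top [ 259.6   -6.3 1424.6]
rail 0.95 [299.3 185.1 100.   41.9] 1999
pin_a_foot 0.17 [318.  239.9  53.7   5.7] 256
pin_a it knows: block, mallet, pencil, pin_a_foot, pin_a_top, pin_b_foot, pin_b_top, pin_c_foot, pin_c_top, rail, screw_box, tape_roll, tin, turned_foot
tin 0.97 [397.1 172.4  30.3  35.7] 764
side [213.5 801.6 479.9]
rail 0.81 [284.5 251.3 116.2  82.6] 3372
pin_a_top 0.61 [287.1 225.1   8.2  20.9] 150
pin_a it knows: block, mallet, pencil, pin_a_foot, pin_a_top, pin_b_foot, pin_b_top, pin_c_foot, pin_c_top, rail, screw_box, tape_roll, tin, turned_foot
tin 0.9 [325.1 187.2  29.4  34.7] 870
```

Run:
```python
import cv2
a=cv2.imread('pics/top0.png')[100:280,200:480];b=cv2.imread('pics/side0.png')[130:330,180:400]
a=cv2.resize(a,(800,514),interpolation=cv2.INTER_CUBIC);cv2.imwrite('pics/tc.png',a)
b=cv2.resize(b,(660,600),interpolation=cv2.INTER_CUBIC);cv2.imwrite('pics/sc.png',b)
```

```text
(no output)
```

View pics/tc.png

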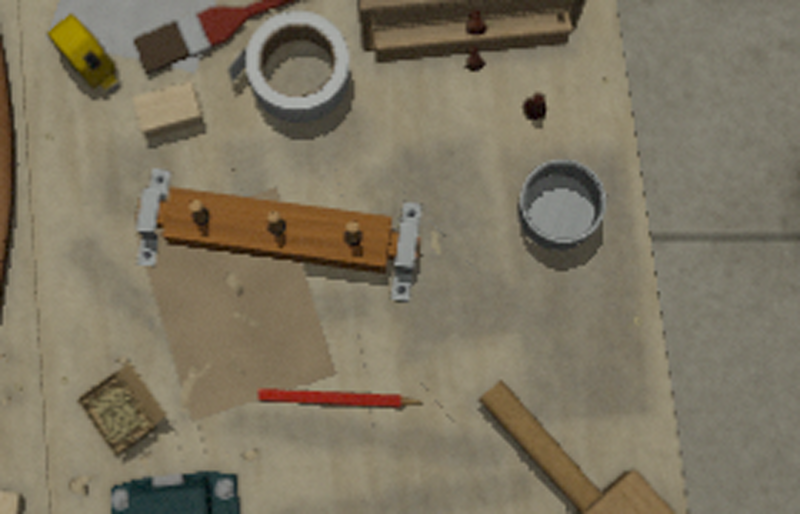

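View pics/sc.png

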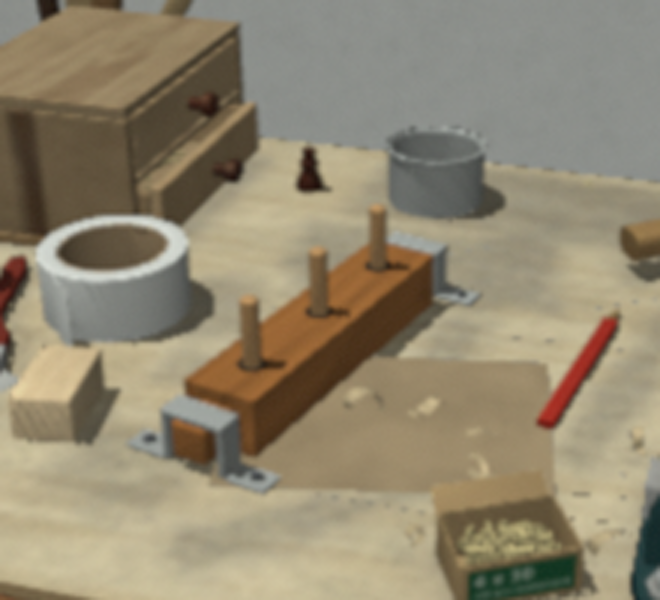

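The top crop shows dowel tops at about (197,205), (275,218) and (353,230), with the tin at (562,205). The side crop shows the tops at about (249,300), (318,251) and (377,208), left dowel nearest. I'll triangulate these.

Run:
```python
from h import *
np.set_printoptions(precision=1,suppress=True)
t=cap('top');tt=finder.silhouettes('tin','top')[0];tr=finder.silhouettes('rail','top')[0]
s=cap('side');ts=finder.silhouettes('tin','side')[0]
T=[(197,206),(275,219),(353,231)];S=[(249,301),(318,252),(377,210)];B=[(252,366),(320,311),(379,266)]
up=lambda p:(200+(p[0]+.5)/2.857-.5,100+(p[1]+.5)/2.857-.5)
sp=lambda p:(180+(p[0]+.5)/3-.5,130+(p[1]+.5)/3-.5)
P=[]
for a,b,g in zip(T,S,B):
    x,e=tri([ray(t,up(a)),ray(s,sp(b))]);P.append(x);print('top',x,np.array(e),'base z40 side',onz(s,sp(g),40), 'side@85',onz(s,sp(b),85),'top@85',onz(t,up(a),85))
d=P[0]-P[2];print('spacing',np.linalg.norm(d[:2]),'yaw',np.arctan2(-d[0],d[1]))
m=tr['pixels'];print('rail c z40',onz(t,np.argwhere(m).mean(0)[::-1],40))
# tin: rim centre
x,e=tri([ray(t,up((562,203))),ray(s,sp((437,145)))]);print('tin rim',x,e)
print(onz(t,tt['extent'][:2],50))
print(monitor.get_obs()['tool_rot'], cv2.Rodrigues(monitor.get_obs()['tool_rot'])[0])
```

```text
top [568.9 159.9  80.8] [0.8 0.8] base z40 side [566.2 166.6  40. ] side@85 [566.  166.7  85. ] top@85 [567.2 159.1  85. ]
top [557.1  85.9  81.2] [1.7 1.7] base z40 side [557.   89.1  40. ] side@85 [555.7  92.6  85. ] top@85 [554.5  85.1  85. ]
top [546.2  12.3  81. ] [2.5 2.5] base z40 side [546.2  15.5  40. ] side@85 [545.6  19.9  85. ] top@85 [542.9  11.5  85. ]
spacing 149.38496131252768 yaw -0.1528044612423421
rail c z40 [552.2  85.2  40. ]
tin rim [ 579.6 -190.7   47.5] [np.float64(1.087577778357769), np.float64(1.0875777783577625)]
[ 572.6 -190.9   50. ]
[0.5 3.1 0. ] [[-1.   0.3  0. ]
 [ 0.3  1.   0. ]
 [-0.   0.  -1. ]]
```

```bash
cat >> h.py <<'E'
def go(target,yang=None,n=1):
    o=monitor.get_obs();R=cv2.Rodrigues(np.array(o['tool_rot'],float))[0]
    d=R.T@(np.array(target,float)-o['tool_pos'])/10
    out='t cm %s'%np.round(d,2)
    if yang is not None:
        y=np.array([np.cos(yang),np.sin(yang),0]);z=np.array([0,0,-1.]);G=np.c_[np.cross(y,z),y,z]
        out+=' a %s'%np.round(cv2.Rodrigues(R.T@G)[0][:,0],3)
    print(out,'dist',np.linalg.norm(d)*10)
E
python3 - <<'E'
from h import *
go([530,110,230],1.418)
E
```

```text
t cm [-47.28 -28.65   0.14] a [ 0.     0.    -0.151] dist 552.8509006440547
```

```bash
python3 -m crank '[{"tx":-3,"ty":-1.8,"az":-0.02},{"tx":-6,"ty":-3.6,"az":-0.04},{"tx":-9,"ty":-5.4,"az":-0.06},{"tx":-12,"ty":-7.2,"az":-0.08},{"tx":-15,"ty":-9,"az":-0.1},{"tx":-18,"ty":-10.8,"az":-0.12},{"tx":-21,"ty":-12.6,"az":-0.151},{"tx":-24,"ty":-14.4,"az":-0.151}]'
python3 - <<'E'
from h import *
go([530,110,230],1.418)
E
```

```text
t cm [-47.28 -28.65   0.14] a [ 0.     0.    -0.151] dist 552.8509006440547schema error: expected keys ax, ay, az, tx, ty, tz, hand
```

All keys are needed in each row.

```bash
python3 -m crank '[{"ax":0,"ay":0,"az":-0.02,"tx":-3,"ty":-1.8,"tz":0,"hand":5},{"ax":0,"ay":0,"az":-0.04,"tx":-6,"ty":-3.6,"tz":0,"hand":5},{"ax":0,"ay":0,"az":-0.06,"tx":-9,"ty":-5.4,"tz":0,"hand":5},{"ax":0,"ay":0,"az":-0.08,"tx":-12,"ty":-7.2,"tz":0,"hand":5},{"ax":0,"ay":0,"az":-0.1,"tx":-15,"ty":-9,"tz":0,"hand":5},{"ax":0,"ay":0,"az":-0.12,"tx":-18,"ty":-10.8,"tz":0,"hand":5},{"ax":0,"ay":0,"az":-0.151,"tx":-21,"ty":-12.6,"tz":0,"hand":5},{"ax":0,"ay":0,"az":-0.151,"tx":-24,"ty":-14.4,"tz":0,"hand":5}]'
python3 - <<'E'
from h import *
go([530,110,230],1.418)
E
```

```text
t: 1.42
tool_pos: [351.3, 314.2, 231.6]
tool_rot: [0.238, 3.132, 0.001]
wrist_force: [0.6, 0.3, 0.1]
width: 0.582
grip_force: 0.0
t cm [-20.75 -17.49   0.16] a [0.001 0.001 0.001] dist 271.38018307407134
```

```bash
python3 -m crank '[{"ax":0,"ay":0,"az":0,"tx":-2.8,"ty":-2.4,"tz":0,"hand":5},{"ax":0,"ay":0,"az":0,"tx":-5.6,"ty":-4.8,"tz":0,"hand":5},{"ax":0,"ay":0,"az":0,"tx":-8.4,"ty":-7.2,"tz":0,"hand":5},{"ax":0,"ay":0,"az":0,"tx":-11.2,"ty":-9.6,"tz":0,"hand":5},{"ax":0,"ay":0,"az":0,"tx":-14,"ty":-12,"tz":0,"hand":5},{"ax":0,"ay":0,"az":0,"tx":-17,"ty":-14.4,"tz":0,"hand":5},{"ax":0,"ay":0,"az":0,"tx":-20.7,"ty":-17.5,"tz":0,"hand":5},{"ax":0,"ay":0,"az":0,"tx":-20.7,"ty":-17.5,"tz":0,"hand":5}]'
python3 - <<'E'
from h import *
np.set_printoptions(precision=1,suppress=True)
c=cap('wrist','w1.png');print('cam',-A(c)[2].T@A(c)[3]);print(A(c)[2])
for f in finder.silhouettes('pin_a_top','wrist')[:5]: print(round(f['p'],2),np.array(f['extent']))
print(proj(c,[[568,161,85],[557,87,85],[546,13,85],[568,161,40],[557,87,40],[546,13,40]]))
print(monitor.get_obs()['tool_pos'])
E
```

```text
t: 2.08
tool_pos: [531.6, 106.1, 230.6]
tool_rot: [0.25, 3.13, -0.005]
wrist_force: [-0.9, 0.1, -0.5]
width: 0.586
grip_force: 0.0
cam [456.  118.2 373.4]
[[ 0.2  1.  -0. ]
 [ 0.9 -0.2  0.3]
 [ 0.3 -0.1 -1. ]]
0.62 [306.4 210.8  12.9  28.7]
[[388.4 216.4]
 [303.5 217.3]
 [219.  218.1]
 [380.  201.2]
 [305.6 202. ]
 [231.4 202.8]]
[529.3 109.5 230.7]
```

View pics/w1.png

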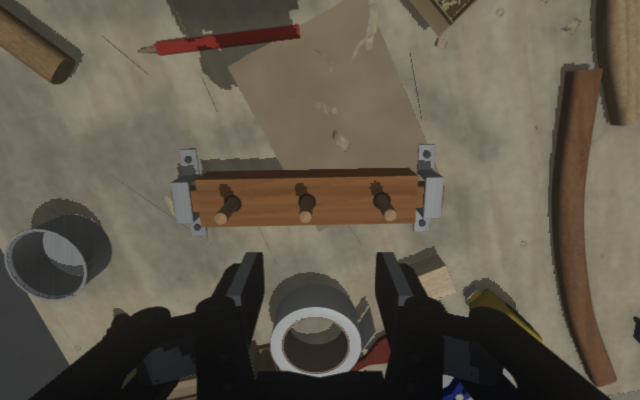

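The wrist view shows dowel tops at about (389,214), (305.5,216) and (221,217.5), bases at about row 202, and the tin rim centre at about (47,263). All lie within 2 px of my prediction. Next I'll fit jointly.

Run:
```python
from h import *
from scipy.optimize import least_squares
np.set_printoptions(precision=1,suppress=True)
w=cap('wrist');t=cap('top');s=cap('side')
up=lambda p:(200+(p[0]+.5)/2.857-.5,100+(p[1]+.5)/2.857-.5)
sp=lambda p:(180+(p[0]+.5)/3-.5,130+(p[1]+.5)/3-.5)
V=[(w,[(389,214),(305.5,216),(221,217.5),(381,201.5),(306,202),(231,202)],1),
(t,[up(p) for p in[(197,206),(275,219),(353,231)]],2),(s,[sp(p) for p in[(249,301),(318,252),(377,210),(252,366),(320,311),(379,266)]],1)]
def pts(p,h):
    c,q=np.cos(p[2]),np.sin(p[2]); xy=[(p[0]-q*y,p[1]+c*y) for y in(75,0,-75)]
    return [(*a,p[3]) for a in xy]+[(*a,p[3]-45) for a in xy]
def f(p,V=V): return np.concatenate([((proj(c,pts(p,0)[:len(u)])-u)*k).ravel() for c,u,k in V])
r=least_squares(f,[557,87,-.15,85],loss='soft_l1');print(r.x,r.x[2]);print(r.fun.reshape(-1,2));print(np.array(pts(r.x,0))[:3])
for v in V:
    q=least_squares(lambda p:f([*p,85],[v]),[557,87,-.15]).x;print(q)
print('tin',tri([ray(w,(47,263)),ray(t,up((562,203)))]),tri([ray(w,(47,263)),ray(t,up((562,203))),ray(s,sp((437,145)))]))
a=[555+0,0,0]
p=np.array(pts(r.x,0))[0]; go([p[0],p[1],130],np.pi/2+r.x[2]);go([p[0],p[1],47],np.pi/2+r.x[2])
```

```text
[554.6  91.5  -0.1  84.1] -0.14981847944707608
[[-0.   2.6]
 [-1.2  1.1]
 [-1.4  0.2]
 [-0.6  0.1]
 [ 0.1  0. ]
 [ 0.9  0.5]
 [-4.8  1.2]
 [-4.7  0.1]
 [-4.3 -0.2]
 [ 0.4  0.2]
 [ 0.8  0.2]
 [ 1.5  0.1]
 [ 0.5  0.2]
 [ 0.6  1.1]
 [ 0.9  1. ]]
[[565.8 165.6  84.1]
 [554.6  91.5  84.1]
 [543.4  17.3  84.1]]
[553.6  92.   -0.1]
[554.9  85.2  -0.2]
[556.2  91.7  -0.1]
tin (array([ 579.4, -192.2,   39.6]), [np.float64(0.9662009101905922), np.float64(0.9662009101906107)]) (array([ 578.7, -189.8,   45.9]), [np.float64(3.2834691844071306), np.float64(1.3900988615509051), np.float64(2.6447382757155298)])
t cm [-3.   5.8 10.2] a [ 0. -0. -0.] dist 120.79844975736987
t cm [-3.   5.8 18.4] a [ 0. -0. -0.] dist 195.74896709083018
```

```bash
python3 -m crank '[{"ax":0,"ay":0,"az":0,"tx":-1,"ty":2,"tz":3,"hand":5},{"ax":0,"ay":0,"az":0,"tx":-2,"ty":4,"tz":6,"hand":5},{"ax":0,"ay":0,"az":0,"tx":-2.9,"ty":5.8,"tz":9,"hand":5},{"ax":0,"ay":0,"az":0,"tx":-2.9,"ty":5.8,"tz":11,"hand":5},{"ax":0,"ay":0,"az":0,"tx":-2.9,"ty":5.8,"tz":11,"hand":5},{"ax":0,"ay":0,"az":0,"tx":-2.9,"ty":5.8,"tz":11,"hand":5}]'
python3 - <<'E'
from h import *
np.set_printoptions(precision=1,suppress=True)
c=cap('wrist');print(monitor.get_obs()['tool_pos'],monitor.get_obs()['wrist_force'])
np.save('w2.npy',{k:np.array(v) for k,v in c.items()},allow_pickle=True)
P=[(*p,z) for z in(85,40) for p in[(567,162.7),(555.8,88.5),(544.6,14.3)]]
u=proj(c,P);print(u)
cv2.imwrite('pics/w2.png',cv2.resize(c['img'][100:400,120:520],(800,600),interpolation=cv2.INTER_CUBIC))
E
```

```text
t: 2.83
tool_pos: [564.2, 165.3, 120.4]
tool_rot: [-0.236, -3.13, 0.001]
wrist_force: [-0.3, 0.3, 0.2]
width: 0.587
grip_force: 0.0
[565.6 165.1 122.5] [-0.1 -0.3  0.5]
[[316.3 243. ]
 [182.  243.1]
 [ 47.4 243.2]
 [316.9 216.1]
 [207.  216.2]
 [ 97.  216.2]]
```

View pics/w2.png

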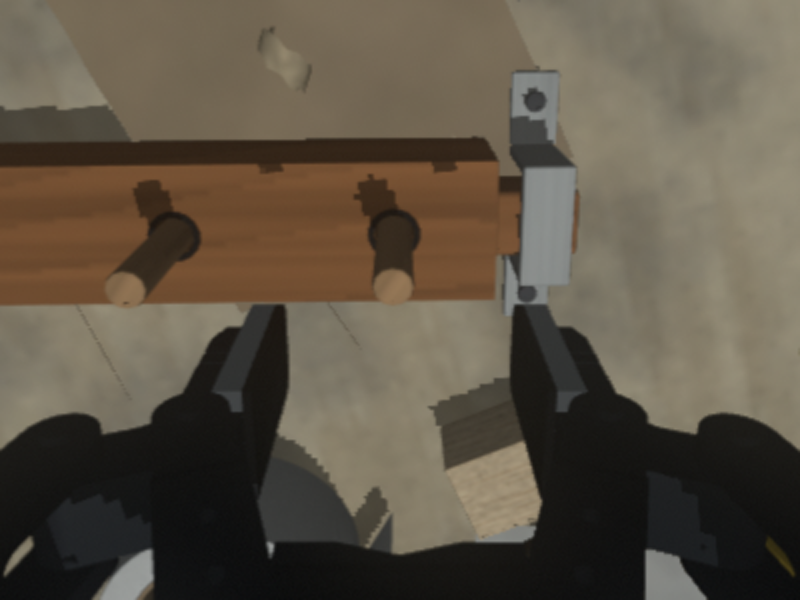

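The crop puts the left dowel top at (317,243) and the middle one at (183,244.5) in the full image, within about 1 px of prediction. I need to shift about 1.5 mm and then descend.

```bash
python3 -m crank '[{"ax":0,"ay":0,"az":0,"tx":-0.15,"ty":-0.13,"tz":0,"hand":3.5},{"ax":0,"ay":0,"az":0,"tx":-0.15,"ty":-0.13,"tz":1.5,"hand":3.5},{"ax":0,"ay":0,"az":0,"tx":-0.15,"ty":-0.13,"tz":3.5,"hand":3.5},{"ax":0,"ay":0,"az":0,"tx":-0.15,"ty":-0.13,"tz":5.5,"hand":3.5},{"ax":0,"ay":0,"az":0,"tx":-0.15,"ty":-0.13,"tz":7.1,"hand":3.5},{"ax":0,"ay":0,"az":0,"tx":-0.15,"ty":-0.13,"tz":7.1,"hand":3.5},{"ax":0,"ay":0,"az":0,"tx":-0.15,"ty":-0.13,"tz":7.1,"hand":3.5}]' && python3 -m crank '[{"ax":0,"ay":0,"az":0,"tx":0,"ty":0,"tz":0,"hand":0.8},{"ax":0,"ay":0,"az":0,"tx":0,"ty":0,"tz":0,"hand":0.8},{"ax":0,"ay":0,"az":0,"tx":0,"ty":0,"tz":0,"hand":0.8},{"ax":0,"ay":0,"az":0,"tx":0,"ty":0,"tz":0,"hand":0.8},{"ax":0,"ay":0,"az":0,"tx":0,"ty":0,"tz":0,"hand":0.8},{"ax":0,"ay":0,"az":0,"tx":0,"ty":0,"tz":0,"hand":0.8},{"ax":0,"ay":0,"az":0,"tx":0,"ty":0,"tz":0,"hand":0.8},{"ax":0,"ay":0,"az":0,"tx":0,"ty":0,"tz":0,"hand":0.8}]' 80
```

```text
t: 3.47
tool_pos: [567.7, 162.3, 51.7]
tool_rot: [0.24, 3.131, 0.001]
wrist_force: [0.7, 0.3, 0.0]
width: 0.41
grip_force: 0.0
t: 4.13
tool_pos: [569.0, 162.8, 53.3]
tool_rot: [0.239, 3.127, 0.002]
wrist_force: [0.5, 0.4, 6.9]
width: 0.112
grip_force: 78.0
```

```bash
python3 -m crank '[{"ax":0,"ay":0,"az":0,"tx":0,"ty":0,"tz":-0.1,"hand":0.8},{"ax":0,"ay":0,"az":0,"tx":0,"ty":0,"tz":-0.2,"hand":0.8},{"ax":0,"ay":0,"az":0,"tx":0,"ty":0,"tz":-0.2,"hand":0.8}]'; python3 -m crank '[{"ax":0,"ay":0,"az":0,"tx":0,"ty":0,"tz":-0.1,"hand":0.8},{"ax":0,"ay":0,"az":0,"tx":0,"ty":0,"tz":-0.1,"hand":0.8}]'
```

```text
t: 4.38
tool_pos: [568.2, 162.8, 53.3]
tool_rot: [0.24, 3.13, 0.001]
wrist_force: [2.5, -0.2, 3.5]
width: 0.116
grip_force: 78.0
t: 4.55
tool_pos: [568.1, 162.7, 53.5]
tool_rot: [0.24, 3.13, 0.001]
wrist_force: [2.5, 0.5, -0.4]
width: 0.118
grip_force: 78.0
```

```bash
for i in 1; do python3 -m crank '[{"ax":0,"ay":0,"az":0,"tx":0,"ty":0,"tz":-0.1,"hand":0.8},{"ax":0,"ay":0,"az":0,"tx":0,"ty":0,"tz":-0.1,"hand":0.8},{"ax":0,"ay":0,"az":0,"tx":0,"ty":0,"tz":-0.1,"hand":0.8}]';  python3 -m crank '[{"ax":0,"ay":0,"az":0,"tx":0,"ty":0,"tz":-0.1,"hand":0.8},{"ax":0,"ay":0,"az":0,"tx":0,"ty":0,"tz":-0.1,"hand":0.8},{"ax":0,"ay":0,"az":0,"tx":0,"ty":0,"tz":-0.1,"hand":0.8}]'; done
```

```text
t: 4.8
tool_pos: [567.9, 162.7, 54.1]
tool_rot: [0.24, 3.131, 0.001]
wrist_force: [4.9, 1.4, -2.1]
width: 0.112
grip_force: 77.9
t: 5.05
tool_pos: [567.9, 162.7, 55.0]
tool_rot: [0.24, 3.131, 0.001]
wrist_force: [6.3, 0.9, -2.3]
width: 0.115
grip_force: 77.9
```

```bash
python3 -m crank '[{"ax":0,"ay":0,"az":0,"tx":0,"ty":0,"tz":-0.1,"hand":0.8},{"ax":0,"ay":0,"az":0,"tx":0,"ty":0,"tz":-0.2,"hand":0.8},{"ax":0,"ay":0,"az":0,"tx":0,"ty":0,"tz":-0.2,"hand":0.8},{"ax":0,"ay":0,"az":0,"tx":0,"ty":0,"tz":-0.2,"hand":0.8}]';  python3 -m crank '[{"ax":0,"ay":0,"az":0,"tx":0,"ty":0,"tz":-0.1,"hand":0.8},{"ax":0,"ay":0,"az":0,"tx":0,"ty":0,"tz":-0.2,"hand":0.8},{"ax":0,"ay":0,"az":0,"tx":0,"ty":0,"tz":-0.2,"hand":0.8},{"ax":0,"ay":0,"az":0,"tx":0,"ty":0,"tz":-0.2,"hand":0.8}]'
```

```text
t: 5.38
tool_pos: [567.9, 162.7, 57.0]
tool_rot: [0.24, 3.131, 0.001]
wrist_force: [4.6, 0.3, -2.6]
width: 0.116
grip_force: 77.9
t: 5.72
tool_pos: [567.9, 162.7, 59.0]
tool_rot: [0.24, 3.131, 0.001]
wrist_force: [5.1, 2.1, -2.5]
width: 0.114
grip_force: 77.9
```

```bash
python3 -m crank '[{"ax":0,"ay":0,"az":0,"tx":0,"ty":0,"tz":-0.2,"hand":0.8},{"ax":0,"ay":0,"az":0,"tx":0,"ty":0,"tz":-0.4,"hand":0.8},{"ax":0,"ay":0,"az":0,"tx":0,"ty":0,"tz":-0.6,"hand":0.8},{"ax":0,"ay":0,"az":0,"tx":0,"ty":0,"tz":-0.6,"hand":0.8}]'
python3 - <<'E'
from h import *
c=cap('wrist'); cv2.imwrite('pics/w3.png',cv2.resize(c['img'][150:350,220:420],(500,500),interpolation=cv2.INTER_CUBIC))
E
```

```text
t: 6.05
tool_pos: [567.8, 162.7, 65.3]
tool_rot: [0.24, 3.131, 0.001]
wrist_force: [5.4, 0.5, -2.2]
width: 0.113
grip_force: 78.0
```

View pics/w3.png

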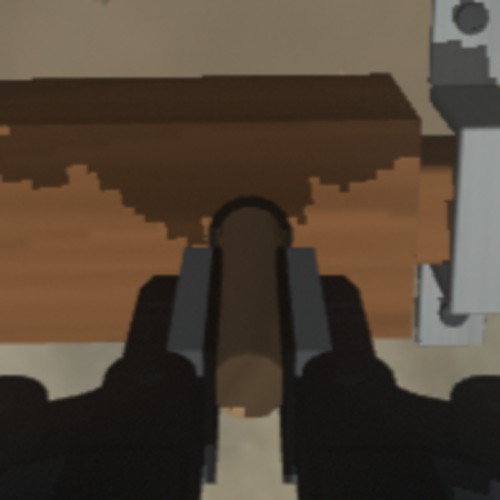

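The dowel sits between the pads with its top centre at about crop (250,385), which is (320,304) in the full image. 12 mm of lift cost only about 2 N, so this looks like the slack one. I'll draw it out and check its height.

```bash
python3 - <<'E'
from h import *
c=cap('wrist')
for z in(85,90,97,100): print(z,proj(c,[[567,163,z],[567,163,z-75]]))
E
python3 -m crank '[{"ax":0,"ay":0,"az":0,"tx":0,"ty":0,"tz":-0.3,"hand":0.8},{"ax":0,"ay":0,"az":0,"tx":0,"ty":0,"tz":-0.6,"hand":0.8},{"ax":0,"ay":0,"az":0,"tx":0,"ty":0,"tz":-0.9,"hand":0.8},{"ax":0,"ay":0,"az":0,"tx":0,"ty":0,"tz":-1.2,"hand":0.8},{"ax":0,"ay":0,"az":0,"tx":0,"ty":0,"tz":-1.5,"hand":0.8},{"ax":0,"ay":0,"az":0,"tx":0,"ty":0,"tz":-1.5,"hand":0.8}]'
```

```text
85 [[321.01128556 289.65908182]
 [320.38195718 223.20799751]]
90 [[321.07697865 296.59397552]
 [320.4103447  226.20607451]]
97 [[321.17716562 307.16961102]
 [320.45236349 230.64367567]]
100 [[321.22337313 312.04698145]
 [320.47124358 232.63755822]]
t: 6.65
tool_pos: [567.6, 162.7, 80.7]
tool_rot: [0.24, 3.131, 0.001]
wrist_force: [4.9, -0.4, 0.6]
width: 0.115
grip_force: 78.1
```

```bash
python3 -m crank '[{"ax":0,"ay":0,"az":0,"tx":0,"ty":0,"tz":-0.4,"hand":0.8},{"ax":0,"ay":0,"az":0,"tx":0,"ty":0,"tz":-0.9,"hand":0.8},{"ax":0,"ay":0,"az":0,"tx":0,"ty":0,"tz":-1.6,"hand":0.8},{"ax":0,"ay":0,"az":0,"tx":0,"ty":0,"tz":-3,"hand":0.8},{"ax":0,"ay":0,"az":0,"tx":0,"ty":0,"tz":-4.5,"hand":0.8},{"ax":0,"ay":0,"az":0,"tx":0,"ty":0,"tz":-6,"hand":0.8},{"ax":0,"ay":0,"az":0,"tx":0,"ty":0,"tz":-7.8,"hand":0.8},{"ax":0,"ay":0,"az":0,"tx":0,"ty":0,"tz":-7.8,"hand":0.8}]'
python3 - <<'E'
from h import *
go([578,-191,158])
E
```

```text
t: 7.32
tool_pos: [568.4, 162.9, 163.0]
tool_rot: [0.239, 3.127, 0.002]
wrist_force: [0.6, 0.4, 1.0]
width: 0.112
grip_force: 78.2
t cm [ -6.33 -34.83   0.47] dist 354.0174615276875
```

```bash
python3 -m crank '[{"ax":0,"ay":0,"az":0,"tx":-0.4,"ty":-2,"tz":0,"hand":0.8},{"ax":0,"ay":0,"az":0,"tx":-0.8,"ty":-4.5,"tz":0,"hand":0.8},{"ax":0,"ay":0,"az":0,"tx":-1.3,"ty":-7.2,"tz":0,"hand":0.8},{"ax":0,"ay":0,"az":0,"tx":-1.8,"ty":-10,"tz":0,"hand":0.8},{"ax":0,"ay":0,"az":0,"tx":-2.3,"ty":-12.8,"tz":0,"hand":0.8},{"ax":0,"ay":0,"az":0,"tx":-2.8,"ty":-15.6,"tz":0,"hand":0.8},{"ax":0,"ay":0,"az":0,"tx":-3.3,"ty":-18.4,"tz":0,"hand":0.8},{"ax":0,"ay":0,"az":0,"tx":-3.8,"ty":-21.2,"tz":0,"hand":0.8}]'; python3 -m crank '[{"ax":0,"ay":0,"az":0,"tx":-0.5,"ty":-2.8,"tz":0,"hand":0.8},{"ax":0,"ay":0,"az":0,"tx":-1,"ty":-5.6,"tz":0,"hand":0.8},{"ax":0,"ay":0,"az":0,"tx":-1.5,"ty":-8.4,"tz":0,"hand":0.8},{"ax":0,"ay":0,"az":0,"tx":-2,"ty":-11.2,"tz":0,"hand":0.8},{"ax":0,"ay":0,"az":0,"tx":-2.5,"ty":-13.6,"tz":0,"hand":0.8},{"ax":0,"ay":0,"az":0,"tx":-2.5,"ty":-13.6,"tz":0,"hand":0.8},{"ax":0,"ay":0,"az":0,"tx":-2.5,"ty":-13.6,"tz":0,"hand":0.8}]';python3 - <<'E'
from h import *
c=cap('wrist','w4.png');print(monitor.get_obs()['tool_pos'])
f=finder.silhouettes('tin','wrist');print([(x['p'],x['extent']) for x in f[:2]])
print(proj(c,[[578,-191,50],[578,-191,4]]))
go([578,-191,158])
E
```

```text
t: 7.98
tool_pos: [571.2, -53.8, 157.3]
tool_rot: [-0.239, -3.129, -0.001]
wrist_force: [0.6, -0.5, -0.5]
width: 0.114
grip_force: 78.2
t: 8.57
tool_pos: [575.4, -191.7, 157.0]
tool_rot: [-0.243, -3.129, -0.002]
wrist_force: [-0.4, 0.6, -0.2]
width: 0.112
grip_force: 78.2
[ 575.65865622 -190.63779099  157.26599484]
[(0.64, [323.1, 201.2, 113.2, 102.4])]
[[321.23661592 203.39193847]
 [320.89841997 187.808887  ]]
t cm [-0.22 -0.06 -0.04] dist 2.35637227968612
```

View pics/w4.png

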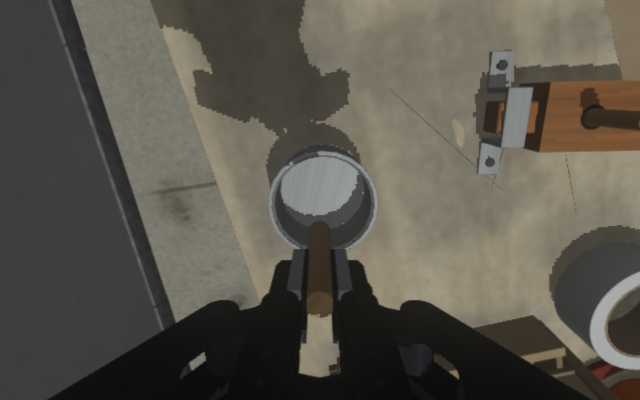

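The wrist view shows the dowel hanging upright over the tin. The rim centre is at about (323,201) against a prediction of (321,203). I'll lower it in.

```bash
python3 -m crank '[{"ax":0,"ay":0,"az":0,"tx":0,"ty":0,"tz":2,"hand":0.8},{"ax":0,"ay":0,"az":0,"tx":0,"ty":0,"tz":4.5,"hand":0.8},{"ax":0,"ay":0,"az":0,"tx":0,"ty":0,"tz":7,"hand":0.8},{"ax":0,"ay":0,"az":0,"tx":0,"ty":0,"tz":9,"hand":0.8},{"ax":0,"ay":0,"az":0,"tx":0,"ty":0,"tz":10,"hand":0.8},{"ax":0,"ay":0,"az":0,"tx":0,"ty":0,"tz":10.3,"hand":0.8},{"ax":0,"ay":0,"az":0,"tx":0,"ty":0,"tz":10.3,"hand":0.8},{"ax":0,"ay":0,"az":0,"tx":0,"ty":0,"tz":10.3,"hand":0.8}]'; python3 -m crank '[{"ax":0,"ay":0,"az":0,"tx":0,"ty":0,"tz":0.1,"hand":0.8},{"ax":0,"ay":0,"az":0,"tx":0,"ty":0,"tz":0.2,"hand":0.8},{"ax":0,"ay":0,"az":0,"tx":0,"ty":0,"tz":0.3,"hand":0.8},{"ax":0,"ay":0,"az":0,"tx":0,"ty":0,"tz":0.3,"hand":0.8}]'
```

```text
t: 9.33
tool_pos: [577.4, -190.8, 56.8]
tool_rot: [0.238, 3.13, -0.001]
wrist_force: [-0.2, -0.0, 0.2]
width: 0.115
grip_force: 78.2
t: 9.67
tool_pos: [576.7, -191.1, 52.8]
tool_rot: [0.24, 3.132, -0.0]
wrist_force: [0.4, 0.2, -0.3]
width: 0.11
grip_force: 78.2
```

```bash
python3 -m crank '[{"ax":0,"ay":0,"az":0,"tx":0,"ty":0,"tz":0.1,"hand":0.8},{"ax":0,"ay":0,"az":0,"tx":0,"ty":0,"tz":0.2,"hand":0.8},{"ax":0,"ay":0,"az":0,"tx":0,"ty":0,"tz":0.3,"hand":0.8},{"ax":0,"ay":0,"az":0,"tx":0,"ty":0,"tz":0.3,"hand":0.8}]'; python3 -m crank '[{"ax":0,"ay":0,"az":0,"tx":0,"ty":0,"tz":0,"hand":3},{"ax":0,"ay":0,"az":0,"tx":0,"ty":0,"tz":0,"hand":3},{"ax":0,"ay":0,"az":0,"tx":0,"ty":0,"tz":0,"hand":3},{"ax":0,"ay":0,"az":0,"tx":0,"ty":0,"tz":-1,"hand":3},{"ax":0,"ay":0,"az":0,"tx":0,"ty":0,"tz":-3,"hand":3},{"ax":0,"ay":0,"az":0,"tx":0,"ty":0,"tz":-5,"hand":3},{"ax":0,"ay":0,"az":0,"tx":0,"ty":0,"tz":-7.5,"hand":3},{"ax":0,"ay":0,"az":0,"tx":0,"ty":0,"tz":-7.5,"hand":3}]'
python3 - <<'E'
from h import *
c=cap('wrist','w5.png')
go([554.5,91.5-3,122])
go([555.8,88.5,122]);print(monitor.get_obs()['tool_pos'])
E
```

```text
t: 10.0
tool_pos: [576.3, -190.9, 48.9]
tool_rot: [-0.24, -3.132, -0.001]
wrist_force: [0.1, 0.7, 0.0]
width: 0.114
grip_force: 78.2
t: 10.67
tool_pos: [579.7, -192.3, 131.8]
tool_rot: [0.239, 3.121, -0.006]
wrist_force: [1.5, -0.8, 1.8]
width: 0.35
grip_force: 0.0
t cm [ 6.68 27.35  0.61] dist 281.6230983514553
t cm [ 6.55 27.37  0.61] dist 281.5136922548917
[ 578.84638388 -191.97418534  129.28385021]
```

View pics/w5.png

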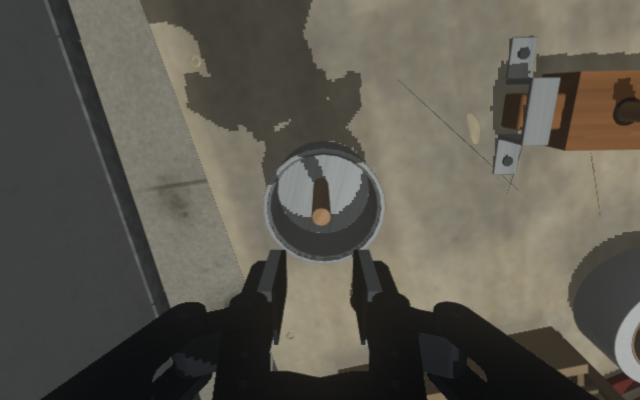

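The dowel is standing upright inside the tin at (321,215), and the tin has not moved. On to the middle dowel.

```bash
python3 -m crank '[{"ax":0,"ay":0,"az":0,"tx":0.5,"ty":2,"tz":-1,"hand":3.5},{"ax":0,"ay":0,"az":0,"tx":1.1,"ty":5,"tz":-1,"hand":3.5},{"ax":0,"ay":0,"az":0,"tx":1.8,"ty":8,"tz":-1,"hand":3.5},{"ax":0,"ay":0,"az":0,"tx":2.5,"ty":11,"tz":-1,"hand":3.5},{"ax":0,"ay":0,"az":0,"tx":3.2,"ty":14,"tz":-1,"hand":3.5},{"ax":0,"ay":0,"az":0,"tx":3.9,"ty":17,"tz":-1,"hand":3.5},{"ax":0,"ay":0,"az":0,"tx":4.6,"ty":20,"tz":-1,"hand":3.5},{"ax":0,"ay":0,"az":0,"tx":5.3,"ty":23,"tz":-1,"hand":3.5}]'; python3 -m crank '[{"ax":0,"ay":0,"az":0,"tx":0.5,"ty":2.3,"tz":0,"hand":3.5},{"ax":0,"ay":0,"az":0,"tx":0.98,"ty":4.27,"tz":0.6,"hand":3.5},{"ax":0,"ay":0,"az":0,"tx":0.98,"ty":4.27,"tz":1.3,"hand":3.5},{"ax":0,"ay":0,"az":0,"tx":0.98,"ty":4.27,"tz":1.3,"hand":3.5},{"ax":0,"ay":0,"az":0,"tx":0.98,"ty":4.27,"tz":1.3,"hand":3.5},{"ax":0,"ay":0,"az":0,"tx":0.98,"ty":4.27,"tz":1.3,"hand":3.5}]'
python3 - <<'E'
from h import *
np.set_printoptions(precision=1,suppress=True)
c=cap('wrist');print(monitor.get_obs()['tool_pos'],monitor.get_obs()['wrist_force'])
print(proj(c,[[555.8,88.5,85],[544.6,14.3,85],[555.8,88.5,40]]))
cv2.imwrite('pics/w6.png',cv2.resize(c['img'][150:350,120:420],(750,500),interpolation=cv2.INTER_CUBIC))
E
```

```text
t: 11.38
tool_pos: [558.2, 45.9, 133.5]
tool_rot: [-0.24, -3.131, -0.0]
wrist_force: [-0.4, -0.4, 0.6]
width: 0.415
grip_force: 0.0
t: 11.88
tool_pos: [555.9, 87.1, 121.0]
tool_rot: [-0.242, -3.132, 0.001]
wrist_force: [-1.2, -0.4, 0.6]
width: 0.412
grip_force: 0.0
[556.2  87.  121.4] [ 0.4  0.2 -0.2]
[[322.7 236.6]
 [188.1 237.1]
 [322.1 210.6]]
```

View pics/w6.png

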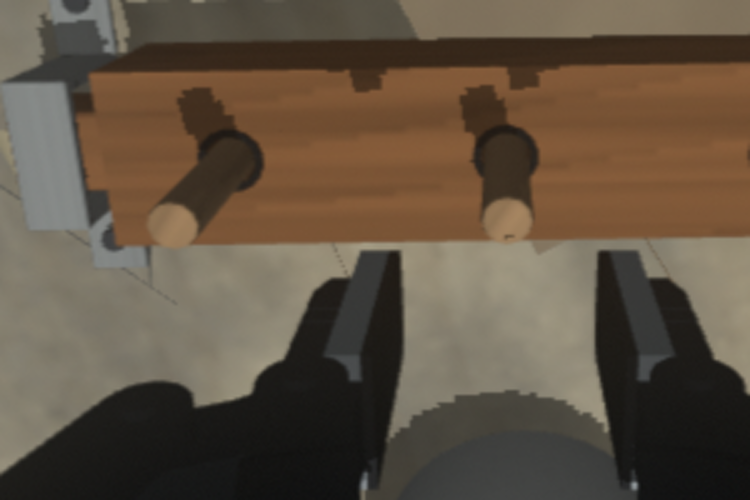

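The middle dowel's top is at (322.8,237.6) in the full image against a prediction of (322.7,236.6), and the fingers' centre column is 319.6. Shift +1.5 mm along tool y.

```bash
python3 -m crank '[{"ax":0,"ay":0,"az":0,"tx":0,"ty":0.15,"tz":0,"hand":3.5},{"ax":0,"ay":0,"az":0,"tx":0,"ty":0.15,"tz":1.5,"hand":3.5},{"ax":0,"ay":0,"az":0,"tx":0,"ty":0.15,"tz":3.5,"hand":3.5},{"ax":0,"ay":0,"az":0,"tx":0,"ty":0.15,"tz":5.5,"hand":3.5},{"ax":0,"ay":0,"az":0,"tx":0,"ty":0.15,"tz":7.1,"hand":3.5},{"ax":0,"ay":0,"az":0,"tx":0,"ty":0.15,"tz":7.1,"hand":3.5},{"ax":0,"ay":0,"az":0,"tx":0,"ty":0.15,"tz":7.1,"hand":3.5}]' && python3 -m crank '[{"ax":0,"ay":0,"az":0,"tx":0,"ty":0,"tz":0,"hand":0.8},{"ax":0,"ay":0,"az":0,"tx":0,"ty":0,"tz":0,"hand":0.8},{"ax":0,"ay":0,"az":0,"tx":0,"ty":0,"tz":0,"hand":0.8},{"ax":0,"ay":0,"az":0,"tx":0,"ty":0,"tz":0,"hand":0.8},{"ax":0,"ay":0,"az":0,"tx":0,"ty":0,"tz":0,"hand":0.8},{"ax":0,"ay":0,"az":0,"tx":0,"ty":0,"tz":0,"hand":0.8},{"ax":0,"ay":0,"az":0,"tx":0,"ty":0,"tz":0,"hand":0.8},{"ax":0,"ay":0,"az":0,"tx":0,"ty":0,"tz":0,"hand":0.8}]' 80; python3 -m crank '[{"ax":0,"ay":0,"az":0,"tx":0,"ty":0,"tz":-0.1,"hand":0.8},{"ax":0,"ay":0,"az":0,"tx":0,"ty":0,"tz":-0.2,"hand":0.8},{"ax":0,"ay":0,"az":0,"tx":0,"ty":0,"tz":-0.3,"hand":0.8},{"ax":0,"ay":0,"az":0,"tx":0,"ty":0,"tz":-0.3,"hand":0.8},{"ax":0,"ay":0,"az":0,"tx":0,"ty":0,"tz":-0.3,"hand":0.8}]'
```

```text
t: 12.52
tool_pos: [555.7, 89.1, 49.7]
tool_rot: [-0.241, -3.13, 0.0]
wrist_force: [0.6, -0.8, -0.0]
width: 0.41
grip_force: 0.0
t: 13.18
tool_pos: [557.4, 88.8, 52.4]
tool_rot: [0.24, 3.129, -0.002]
wrist_force: [-1.6, -5.0, 6.2]
width: 0.115
grip_force: 78.1
t: 13.6
tool_pos: [557.2, 88.9, 53.2]
tool_rot: [0.24, 3.13, -0.002]
wrist_force: [4.3, -4.2, -1.5]
width: 0.115
grip_force: 77.9
```

```bash
for a in 1 ; do python3 -m crank '[{"ax":0,"ay":0,"az":0,"tx":0,"ty":0,"tz":-0.1,"hand":0.8},{"ax":0,"ay":0,"az":0,"tx":0,"ty":0,"tz":-0.1,"hand":0.8},{"ax":0,"ay":0,"az":0,"tx":0,"ty":0,"tz":-0.1,"hand":0.8}]'; python3 -m crank '[{"ax":0,"ay":0,"az":0,"tx":0,"ty":0,"tz":-0.1,"hand":0.8},{"ax":0,"ay":0,"az":0,"tx":0,"ty":0,"tz":-0.1,"hand":0.8},{"ax":0,"ay":0,"az":0,"tx":0,"ty":0,"tz":-0.1,"hand":0.8}]'; done
```

```text
t: 13.85
tool_pos: [557.2, 88.9, 54.0]
tool_rot: [0.24, 3.13, -0.002]
wrist_force: [3.6, -4.0, -2.6]
width: 0.112
grip_force: 77.9
t: 14.1
tool_pos: [557.2, 88.9, 54.7]
tool_rot: [0.24, 3.13, -0.002]
wrist_force: [5.2, -3.8, -3.9]
width: 0.115
grip_force: 77.9
```

```bash
python3 -m crank '[{"ax":0,"ay":0,"az":0,"tx":0,"ty":0,"tz":-0.1,"hand":0.8},{"ax":0,"ay":0,"az":0,"tx":0,"ty":0,"tz":-0.2,"hand":0.8},{"ax":0,"ay":0,"az":0,"tx":0,"ty":0,"tz":-0.3,"hand":0.8},{"ax":0,"ay":0,"az":0,"tx":0,"ty":0,"tz":-0.4,"hand":0.8},{"ax":0,"ay":0,"az":0,"tx":0,"ty":0,"tz":-0.4,"hand":0.8},{"ax":0,"ay":0,"az":0,"tx":0,"ty":0,"tz":-0.4,"hand":0.8}]'
```

```text
t: 14.6
tool_pos: [557.1, 88.9, 57.6]
tool_rot: [0.24, 3.13, -0.001]
wrist_force: [6.8, -3.3, -8.2]
width: 0.111
grip_force: 77.8
```

```bash
python3 -m crank '[{"ax":0,"ay":0,"az":0,"tx":0,"ty":0,"tz":-0.1,"hand":0.8},{"ax":0,"ay":0,"az":0,"tx":0,"ty":0,"tz":-0.2,"hand":0.8},{"ax":0,"ay":0,"az":0,"tx":0,"ty":0,"tz":-0.3,"hand":0.8},{"ax":0,"ay":0,"az":0,"tx":0,"ty":0,"tz":-0.4,"hand":0.8},{"ax":0,"ay":0,"az":0,"tx":0,"ty":0,"tz":-0.5,"hand":0.8},{"ax":0,"ay":0,"az":0,"tx":0,"ty":0,"tz":-0.6,"hand":0.8},{"ax":0,"ay":0,"az":0,"tx":0,"ty":0,"tz":-0.6,"hand":0.8},{"ax":0,"ay":0,"az":0,"tx":0,"ty":0,"tz":-0.6,"hand":0.8}]'
```

```text
t: 15.27
tool_pos: [557.0, 88.9, 61.9]
tool_rot: [0.24, 3.131, -0.001]
wrist_force: [9.4, -4.7, -14.1]
width: 0.112
grip_force: 77.7
```

```bash
python3 -m crank '[{"ax":0,"ay":0,"az":0,"tx":0,"ty":0,"tz":-0.1,"hand":0.8},{"ax":0,"ay":0,"az":0,"tx":0,"ty":0,"tz":-0.15,"hand":0.8},{"ax":0,"ay":0,"az":0,"tx":0,"ty":0,"tz":-0.15,"hand":0.8},{"ax":0,"ay":0,"az":0,"tx":0,"ty":0,"tz":-0.15,"hand":0.8},{"ax":0,"ay":0,"az":0,"tx":0,"ty":0,"tz":-0.15,"hand":0.8},{"ax":0,"ay":0,"az":0,"tx":0,"ty":0,"tz":-0.15,"hand":0.8},{"ax":0,"ay":0,"az":0,"tx":0,"ty":0,"tz":-0.15,"hand":0.8},{"ax":0,"ay":0,"az":0,"tx":0,"ty":0,"tz":-0.15,"hand":0.8}]';python3 -m crank '[{"ax":0,"ay":0,"az":0,"tx":0,"ty":0,"tz":0,"hand":0.8},{"ax":0,"ay":0,"az":0,"tx":0,"ty":0,"tz":0,"hand":0.8},{"ax":0,"ay":0,"az":0,"tx":0,"ty":0,"tz":0,"hand":0.8},{"ax":0,"ay":0,"az":0,"tx":0,"ty":0,"tz":0,"hand":0.8},{"ax":0,"ay":0,"az":0,"tx":0,"ty":0,"tz":0,"hand":0.8},{"ax":0,"ay":0,"az":0,"tx":0,"ty":0,"tz":0,"hand":0.8},{"ax":0,"ay":0,"az":0,"tx":0,"ty":0,"tz":0,"hand":0.8},{"ax":0,"ay":0,"az":0,"tx":0,"ty":0,"tz":0,"hand":0.8}]'
```

```text
t: 15.93
tool_pos: [557.0, 88.9, 62.9]
tool_rot: [0.24, 3.131, -0.001]
wrist_force: [10.8, -4.3, -15.9]
width: 0.113
grip_force: 77.7
t: 16.6
tool_pos: [557.0, 88.9, 62.9]
tool_rot: [0.24, 3.131, -0.001]
wrist_force: [8.6, -3.7, -16.0]
width: 0.113
grip_force: 77.7
```

```bash
python3 -m crank '[{"ax":0,"ay":0,"az":0,"tx":0,"ty":0,"tz":0.3,"hand":0.8},{"ax":0,"ay":0,"az":0,"tx":0,"ty":0,"tz":0.6,"hand":0.8},{"ax":0,"ay":0,"az":0,"tx":0,"ty":0,"tz":0.9,"hand":0.8},{"ax":0,"ay":0,"az":0,"tx":0,"ty":0,"tz":1.2,"hand":0.8},{"ax":0,"ay":0,"az":0,"tx":0,"ty":0,"tz":1.5,"hand":0.8},{"ax":0,"ay":0,"az":0,"tx":0,"ty":0,"tz":1.65,"hand":0.8},{"ax":0,"ay":0,"az":0,"tx":0,"ty":0,"tz":1.65,"hand":0.8},{"ax":0,"ay":0,"az":0,"tx":0,"ty":0,"tz":1.65,"hand":0.8}]'
```

```text
t: 17.27
tool_pos: [557.4, 88.9, 52.4]
tool_rot: [0.24, 3.129, -0.002]
wrist_force: [-0.9, -3.7, 7.4]
width: 0.119
grip_force: 80.2
```

```bash
python3 -m crank '[{"ax":0,"ay":0,"az":0,"tx":0,"ty":0,"tz":0,"hand":3.5},{"ax":0,"ay":0,"az":0,"tx":0,"ty":0,"tz":0,"hand":3.5},{"ax":0,"ay":0,"az":0,"tx":0,"ty":0,"tz":0,"hand":3.5},{"ax":0,"ay":0,"az":0,"tx":0,"ty":0,"tz":0,"hand":3.5},{"ax":0,"ay":0,"az":0,"tx":0,"ty":0,"tz":-2,"hand":3.5},{"ax":0,"ay":0,"az":0,"tx":0,"ty":0,"tz":-4.5,"hand":3.5},{"ax":0,"ay":0,"az":0,"tx":0,"ty":0,"tz":-7.1,"hand":3.5},{"ax":0,"ay":0,"az":0,"tx":0,"ty":0,"tz":-7.1,"hand":3.5}]';python3 -m crank '[{"ax":0,"ay":0,"az":0,"tx":0,"ty":-2,"tz":0,"hand":3.5},{"ax":0,"ay":0,"az":0,"tx":0,"ty":-4.5,"tz":0,"hand":3.5},{"ax":0,"ay":0,"az":0,"tx":0,"ty":-6.5,"tz":0,"hand":3.5},{"ax":0,"ay":0,"az":0,"tx":0,"ty":-7.5,"tz":0,"hand":3.5},{"ax":0,"ay":0,"az":0,"tx":0,"ty":-7.5,"tz":0,"hand":3.5},{"ax":0,"ay":0,"az":0,"tx":0,"ty":-7.5,"tz":0,"hand":3.5},{"ax":0,"ay":0,"az":0,"tx":0,"ty":-7.5,"tz":0,"hand":3.5}]'
python3 - <<'E'
from h import *
np.set_printoptions(precision=1,suppress=True)
c=cap('wrist');print(monitor.get_obs()['tool_pos'],monitor.get_obs()['wrist_force'])
print(proj(c,[[555.8,88.5,85],[544.6,14.3,85],[544.6,14.3,40]]))
cv2.imwrite('pics/w7.png',cv2.resize(c['img'][150:350,220:520],(750,500),interpolation=cv2.INTER_CUBIC))
E
```

```text
t: 17.93
tool_pos: [559.3, 90.3, 127.3]
tool_rot: [0.238, 3.122, 0.003]
wrist_force: [1.2, 0.5, 0.7]
width: 0.41
grip_force: 0.0
t: 18.52
tool_pos: [544.8, 16.4, 121.0]
tool_rot: [-0.239, -3.132, -0.002]
wrist_force: [0.6, -0.2, 0.4]
width: 0.413
grip_force: 0.0
[544.9  16.5 121.1] [-0.3  0.4  1.3]
[[450.9 236.9]
 [316.3 237.3]
 [316.8 211.2]]
```

View pics/w7.png

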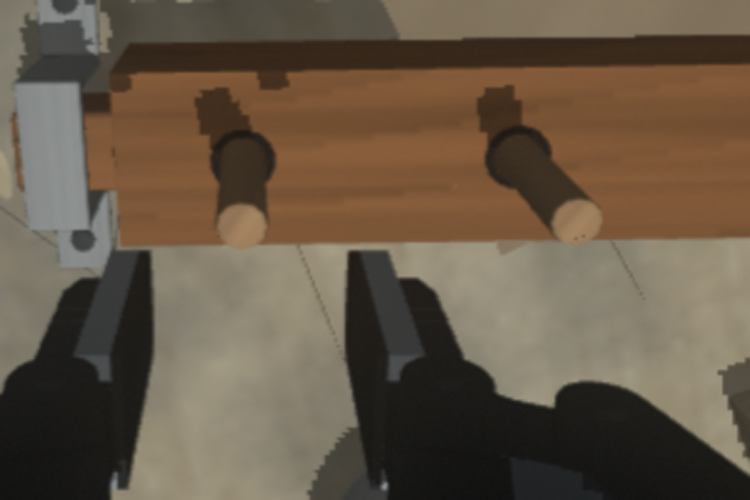

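The right dowel's top is at (316.8,240). The middle dowel's top is at (450.8,238.4) against a home prediction of (450.9,236.9), the same offset as before the tug, so it is home. I'll correct ty by -1.8 mm and tx by -1 mm, then test the right dowel.

```bash
python3 -m crank '[{"ax":0,"ay":0,"az":0,"tx":-0.1,"ty":-0.18,"tz":0,"hand":3.5},{"ax":0,"ay":0,"az":0,"tx":-0.1,"ty":-0.18,"tz":1.5,"hand":3.5},{"ax":0,"ay":0,"az":0,"tx":-0.1,"ty":-0.18,"tz":3.5,"hand":3.5},{"ax":0,"ay":0,"az":0,"tx":-0.1,"ty":-0.18,"tz":5.5,"hand":3.5},{"ax":0,"ay":0,"az":0,"tx":-0.1,"ty":-0.18,"tz":7.1,"hand":3.5},{"ax":0,"ay":0,"az":0,"tx":-0.1,"ty":-0.18,"tz":7.1,"hand":3.5},{"ax":0,"ay":0,"az":0,"tx":-0.1,"ty":-0.18,"tz":7.1,"hand":3.5}]' && python3 -m crank '[{"ax":0,"ay":0,"az":0,"tx":0,"ty":0,"tz":0,"hand":0.8},{"ax":0,"ay":0,"az":0,"tx":0,"ty":0,"tz":0,"hand":0.8},{"ax":0,"ay":0,"az":0,"tx":0,"ty":0,"tz":0,"hand":0.8},{"ax":0,"ay":0,"az":0,"tx":0,"ty":0,"tz":0,"hand":0.8},{"ax":0,"ay":0,"az":0,"tx":0,"ty":0,"tz":0,"hand":0.8},{"ax":0,"ay":0,"az":0,"tx":0,"ty":0,"tz":0,"hand":0.8},{"ax":0,"ay":0,"az":0,"tx":0,"ty":0,"tz":0,"hand":0.8},{"ax":0,"ay":0,"az":0,"tx":0,"ty":0,"tz":0,"hand":0.8}]' 80; python3 -m crank '[{"ax":0,"ay":0,"az":0,"tx":0,"ty":0,"tz":-0.1,"hand":0.8},{"ax":0,"ay":0,"az":0,"tx":0,"ty":0,"tz":-0.2,"hand":0.8},{"ax":0,"ay":0,"az":0,"tx":0,"ty":0,"tz":-0.3,"hand":0.8},{"ax":0,"ay":0,"az":0,"tx":0,"ty":0,"tz":-0.3,"hand":0.8},{"ax":0,"ay":0,"az":0,"tx":0,"ty":0,"tz":-0.3,"hand":0.8}]'; python3 -m crank '[{"ax":0,"ay":0,"az":0,"tx":0,"ty":0,"tz":-0.1,"hand":0.8},{"ax":0,"ay":0,"az":0,"tx":0,"ty":0,"tz":-0.1,"hand":0.8},{"ax":0,"ay":0,"az":0,"tx":0,"ty":0,"tz":-0.1,"hand":0.8}]'
```

```text
t: 19.15
tool_pos: [544.8, 14.1, 49.4]
tool_rot: [-0.238, -3.13, -0.0]
wrist_force: [-0.1, -0.3, 0.2]
width: 0.412
grip_force: 0.0
t: 19.82
tool_pos: [546.9, 14.2, 52.2]
tool_rot: [0.239, 3.129, 0.003]
wrist_force: [0.4, 4.6, 5.9]
width: 0.112
grip_force: 78.2
t: 20.23
tool_pos: [546.7, 14.2, 52.9]
tool_rot: [0.239, 3.13, 0.003]
wrist_force: [4.8, 4.2, -1.9]
width: 0.118
grip_force: 77.9
t: 20.48
tool_pos: [546.6, 14.2, 53.5]
tool_rot: [0.24, 3.13, 0.003]
wrist_force: [5.8, 4.2, -5.1]
width: 0.114
grip_force: 77.9
```

Stiffer, about 3 N/mm. Raise by 2 mm more and read the force.

```bash
python3 -m crank '[{"ax":0,"ay":0,"az":0,"tx":0,"ty":0,"tz":-0.1,"hand":0.8},{"ax":0,"ay":0,"az":0,"tx":0,"ty":0,"tz":-0.2,"hand":0.8},{"ax":0,"ay":0,"az":0,"tx":0,"ty":0,"tz":-0.2,"hand":0.8},{"ax":0,"ay":0,"az":0,"tx":0,"ty":0,"tz":-0.2,"hand":0.8}]'
```

```text
t: 20.82
tool_pos: [546.5, 14.2, 54.4]
tool_rot: [0.24, 3.13, 0.003]
wrist_force: [7.0, 3.6, -8.0]
width: 0.115
grip_force: 77.8
```

```bash
python3 -m crank '[{"ax":0,"ay":0,"az":0,"tx":0,"ty":0,"tz":-0.1,"hand":0.8},{"ax":0,"ay":0,"az":0,"tx":0,"ty":0,"tz":-0.2,"hand":0.8},{"ax":0,"ay":0,"az":0,"tx":0,"ty":0,"tz":-0.25,"hand":0.8},{"ax":0,"ay":0,"az":0,"tx":0,"ty":0,"tz":-0.25,"hand":0.8},{"ax":0,"ay":0,"az":0,"tx":0,"ty":0,"tz":-0.25,"hand":0.8}]'
```

```text
t: 21.23
tool_pos: [546.5, 14.3, 55.8]
tool_rot: [0.24, 3.131, 0.003]
wrist_force: [9.2, 3.5, -13.3]
width: 0.112
grip_force: 77.8
```

```bash
python3 -m crank '[{"ax":0,"ay":0,"az":0,"tx":0,"ty":0,"tz":-0.06,"hand":0.8},{"ax":0,"ay":0,"az":0,"tx":0,"ty":0,"tz":-0.12,"hand":0.8},{"ax":0,"ay":0,"az":0,"tx":0,"ty":0,"tz":-0.12,"hand":0.8},{"ax":0,"ay":0,"az":0,"tx":0,"ty":0,"tz":-0.12,"hand":0.8},{"ax":0,"ay":0,"az":0,"tx":0,"ty":0,"tz":-0.12,"hand":0.8},{"ax":0,"ay":0,"az":0,"tx":0,"ty":0,"tz":-0.12,"hand":0.8},{"ax":0,"ay":0,"az":0,"tx":0,"ty":0,"tz":-0.12,"hand":0.8},{"ax":0,"ay":0,"az":0,"tx":0,"ty":0,"tz":-0.12,"hand":0.8}]';python3 -m crank '[{"ax":0,"ay":0,"az":0,"tx":0,"ty":0,"tz":0,"hand":0.8},{"ax":0,"ay":0,"az":0,"tx":0,"ty":0,"tz":0,"hand":0.8},{"ax":0,"ay":0,"az":0,"tx":0,"ty":0,"tz":0,"hand":0.8},{"ax":0,"ay":0,"az":0,"tx":0,"ty":0,"tz":0,"hand":0.8},{"ax":0,"ay":0,"az":0,"tx":0,"ty":0,"tz":0,"hand":0.8},{"ax":0,"ay":0,"az":0,"tx":0,"ty":0,"tz":0,"hand":0.8},{"ax":0,"ay":0,"az":0,"tx":0,"ty":0,"tz":0,"hand":0.8},{"ax":0,"ay":0,"az":0,"tx":0,"ty":0,"tz":0,"hand":0.8}]'
```

```text
t: 21.9
tool_pos: [546.4, 14.2, 56.3]
tool_rot: [0.24, 3.131, 0.003]
wrist_force: [11.4, 4.7, -15.9]
width: 0.112
grip_force: 77.7
t: 22.57
tool_pos: [546.4, 14.2, 56.3]
tool_rot: [0.24, 3.131, 0.003]
wrist_force: [10.9, 3.6, -15.1]
width: 0.111
grip_force: 77.7
```

```bash
python3 -m crank '[{"ax":0,"ay":0,"az":0,"tx":0,"ty":0,"tz":0.2,"hand":0.8},{"ax":0,"ay":0,"az":0,"tx":0,"ty":0,"tz":0.4,"hand":0.8},{"ax":0,"ay":0,"az":0,"tx":0,"ty":0,"tz":0.6,"hand":0.8},{"ax":0,"ay":0,"az":0,"tx":0,"ty":0,"tz":0.8,"hand":0.8},{"ax":0,"ay":0,"az":0,"tx":0,"ty":0,"tz":0.97,"hand":0.8},{"ax":0,"ay":0,"az":0,"tx":0,"ty":0,"tz":0.97,"hand":0.8},{"ax":0,"ay":0,"az":0,"tx":0,"ty":0,"tz":0.97,"hand":0.8}]'; python3 -m crank '[{"ax":0,"ay":0,"az":0,"tx":0,"ty":0,"tz":0,"hand":3.5},{"ax":0,"ay":0,"az":0,"tx":0,"ty":0,"tz":0,"hand":3.5},{"ax":0,"ay":0,"az":0,"tx":0,"ty":0,"tz":0,"hand":3.5},{"ax":0,"ay":0,"az":0,"tx":0,"ty":0,"tz":0,"hand":3.5},{"ax":0,"ay":0,"az":0,"tx":0,"ty":0,"tz":-2,"hand":3.5},{"ax":0,"ay":0,"az":0,"tx":0,"ty":0,"tz":-4.5,"hand":3.5},{"ax":0,"ay":0,"az":0,"tx":0,"ty":0,"tz":-7,"hand":3.5},{"ax":0,"ay":0,"az":0,"tx":0,"ty":0,"tz":-10,"hand":3.5}]';python3 -m crank '[{"ax":0,"ay":0,"az":0,"tx":2,"ty":0,"tz":-2,"hand":3.5},{"ax":0,"ay":0,"az":0,"tx":4.5,"ty":0,"tz":-4,"hand":3.5},{"ax":0,"ay":0,"az":0,"tx":7,"ty":0,"tz":-6,"hand":3.5},{"ax":0,"ay":0,"az":0,"tx":9.5,"ty":0,"tz":-7,"hand":3.5},{"ax":0,"ay":0,"az":0,"tx":12,"ty":0,"tz":-7,"hand":3.5},{"ax":0,"ay":0,"az":0,"tx":14,"ty":0,"tz":-7,"hand":3.5},{"ax":0,"ay":0,"az":0,"tx":15,"ty":0,"tz":-7,"hand":3.5},{"ax":0,"ay":0,"az":0,"tx":15,"ty":0,"tz":-7,"hand":3.5}]'
python3 - <<'E'
from h import *
c=cap('side');t=cap('top')
a=cv2.resize(c['img'][130:290,180:400],(550,400),interpolation=cv2.INTER_CUBIC)
b=cv2.resize(t['img'][130:210,235:425],(475,200),interpolation=cv2.INTER_CUBIC)
o=np.zeros((600,550,3),np.uint8);o[:400]=a;o[400:,:475]=b;cv2.imwrite('pics/fin.png',o)
print(finder.silhouettes('tin','top')[0]['extent'])
E
```

```text
t: 23.15
tool_pos: [546.9, 14.2, 52.2]
tool_rot: [0.239, 3.129, 0.002]
wrist_force: [1.0, 4.9, 6.4]
width: 0.117
grip_force: 80.3
t: 23.82
tool_pos: [544.1, 13.2, 149.4]
tool_rot: [-0.24, -3.128, 0.001]
wrist_force: [1.0, -0.7, 0.2]
width: 0.413
grip_force: 0.0
t: 24.48
tool_pos: [395.8, 36.4, 220.3]
tool_rot: [0.239, 3.132, -0.0]
wrist_force: [0.4, -0.4, 0.5]
width: 0.409
grip_force: 0.0
[398.4, 173.5, 33.3, 34.2]
```

View pics/fin.png

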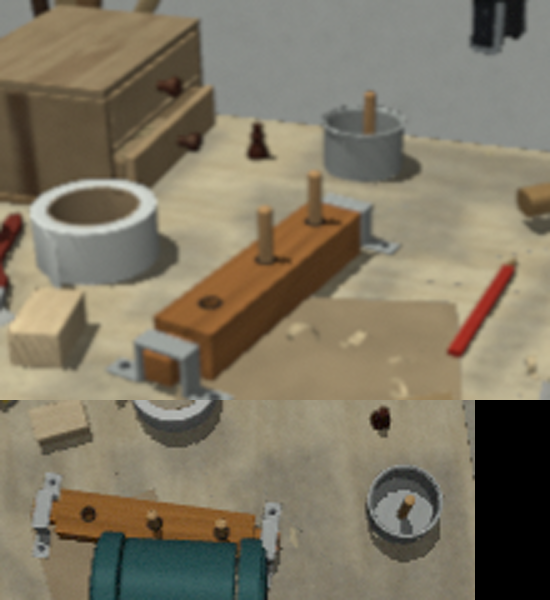

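The final picture shows the left hole empty and the slack dowel standing in the upright tin. The other two dowel tops are at side pixels (286,213) and (306,199), the same as at the start, so both are home. Handing in.

```bash
python3 -c "
from cell import sign_off
print(sign_off())"
```

```text
the job is handed in; nothing more can be done
None
```

The left dowel was the slack one and now stands in the upright tin; the middle and right dowels held a tug of about 16 N for over a second each and are back home, and the job is handed in at about 25 s.

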